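Clamp the coupon onto a test cell with a tommy bar through the ring screw

ROBOT

A 6-joint arm with a two-finger parallel gripper is mounted at the origin on a cart in front of the work surface, level with it; the furniture and walls round the work are solid. World frame = base frame: x ahead of the robot, y to its left, z up, the work surface at z = 0. Lengths are in m, angles in rad, forces in N, time in s.
With the tool pointing down it reaches from about 0.35 to 0.875 m from the base axis. Payload 4.2 kg.
Tool frame: the origin (TCP) lies at the very end of the fingers, on their centre line; the grasp point (between the pads) lies 19 mm behind it (env.grip_point_offset is the distance from the TCP to the grasp point, in m); z points along the fingers, y is the direction in which the jaws open and shut (so a half turn about z gives the same grasp; the last joint's range is limited). The gripper opens to 85 mm and grips with 20 to 120 N. Pads are 22 mm wide; open, the fingers measure 114 mm over their backs; the gripper's body (76 mm by 85 mm) begins 54 mm behind the grasp point. The pads swing forward as they close: fully open they stand 13 mm farther back than shut.
Start: joints at [-1.002, 0.385, 0.008, 0, -1.194, -0.259], TCP at [0.191, -0.595, 0.209] pointing down, gripper open.
Joint ranges: [-3.14, 3.14], [-1.21, 2.06], [-1.07, 1.41], [-3.16, 2.05], [-2.99, -0.16], [-3.1, 3.1]. Speed limits (rad/s): [2.79, 2.79, 3.14, 3.14, 3.14, 3.14].

INTERFACE

Orientations are given as a unit quaternion [w, x, y, z].
In Python, from workcell import env gives the robot as it stands. The module is installed in compiled form; this text tells all that it offers.
- The arm moves only by the tool carry_out, never from a script. Its argument "series" is a list of rows, each an object with "delta_pos": the shift along the tool's x, y, z in mm, a list of three; "turn": the turn about the tool's z in units of 6 degrees (1.0 is 6 degrees); "hand": the finger opening in mm, from 0 to 85.4. In form: [{"delta_pos": [x, y, z], "turn": turn, "hand": hand}, ...]. A call has exactly 8 rows; each row is the pose to reach, as a shift and turn from the pose commanded when the call began, along the tool's axes at that moment; what a row does not reach only later rows make up. A row lasts 1/10 s, in which the tool goes at most 50 mm and 8.59 degrees, less where a joint would pass 70% of its speed; a pose out of reach is approached as far as the arm can. A call with a gripper value outside its range is refused whole. The fingers move at their own pace and stop on an object; "force" is the grip in N (left out, the last holds). Time passes only in rows, so rows that repeat a pose let the fingers close, or fill a call up. It gives the time, the measured TCP pose, the force and the opening at its end, in the units of the state.
- env.state(): the state, without advancing time (a new reading comes with each control period).
- env.grab_frame(name): name is "side" or "top"; returns the picture (480x640x3 uint8, red, green, blue); there is no depth.
- env.get_calibration(name): a dict with "mtx" (3x3 intrinsics, pixels), "T" (4x4, takes a point from camera to world coordinates). Camera axes: x right, y down, z forward; pixel columns grow to the right and rows downward; lengths in m; the calibration is good to about 2 mm. A picture is of the moment at which its call begins. get_calibration takes no time and is no camera call.
- env.job_done(): hands the job in, once; it reports no verdict.
The state is a dict: "clock": time; "q": joint angles; "dq": joint speeds; "tau": joint torques, N m; "eef_pos": TCP position; "orientation": TCP orientation; "force": force on the tool from outside, world axes, zero at the start; "torque": the same for the moment, N m; "gripper_width": opening from 0.0 (shut) to 1.0 (fully open).
Only numpy, scipy, OpenCV 4.12 (cv2) and the standard library are available. Lean on these libraries where they do the work, as an engineer would, in place of code of your own. Each camera call takes 0.05 s, during which the arm holds its last target. There are 200 camera calls.

TASK

Clamp the copper coupon onto the gasket of the glass test cell: slide the steel tommy bar through the ring of the clamp screw and turn it clockwise, seen from above, until you feel the screw bite and the bar has become about half as hard again to turn as while it ran free, which seals the cell - any tighter and the glass may crack. Then draw the bar out and lay it down flat on the bench, clear of the clamp. Turn the screw only with the bar, keep your fingers off the ring, and leave the other things where they are.

Things in the scene. Friction and masses are not known exactly. Their poses are not given: they have to be found in the camera images.
- clamp_frame: the clamp, fixed: grey base plate 120 x 130 x 12 mm, two steel tie rods 94 mm apart along its own y, an aluminium bridge (32 x 122 mm, top at 100 mm, nuts to 113 mm) that carries the ring screw upright. Origin: centre of the plate's underside; the screw's axis stands over it. The screw and its black foot, all that the bridge carries, count as the clamp in contact with the coupon
- ring_screw: steel screw on the bridge, headed by an upright closed ring: slot 11 mm wide, 20 mm high; ring 14 mm thick, 26 mm wide, top 17 mm above the slot's centre. Origin: slot centre, on the screw's axis, about 138 mm above the bench; own x = level, through the slot; z up. It starts 0.7 rad counter-clockwise of the clamp's yaw: a bar pushed in along +x has its grip near the robot, at the right
- thread (a point): point where the screw leaves the bridge's top. Steep thread: clockwise from above lowers ring and foot 2.5 mm per rad. The bar first swings 0.2 to 0.45 rad loose in the slot; then the screw runs against steady friction, about 0.25 N m (0.2 to 0.25 read while holding still). It stays where it is left. The foot bites on the coupon after 0.1 to 0.8 rad, different each time: feel it
- tommy_bar: the bar, steel, 150 mm, about 0.11 kg, lying loose right of the clamp: a dark squared grip 60 long, 12 wide, 14 mm high, then a round shaft 8 mm thick, 90 mm long, with a rounded tip. Origin: centre of the grip, on the bar's axis (7 mm above the bench when lying flat); own x points to the tip. Its centre of mass lies 22 mm from the origin towards the tip
- bar_tip (a point): the end of the bar's shaft, 120 mm from the grip's centre along the bar
- coupon: copper plate 48 x 48 x 6 mm lying on the black gasket of the cell (glass cup 58 mm wide) under the screw's foot; origin: centre of its underside. Once the foot bites, the torque climbs 0.025 N m per 10 N of clamping force. Right is 50 N, torque half as much again as running free, some 0.35 rad past the bite; below 30 N the cell leaks, above 80 N (about 0.5 rad past) the glass is at risk
- spanner: bystander: flat steel open-ended spanner, 132 x 22 x 5 mm, lying on the bench in front of the clamp; origin: centre of its underside, long side along its own y
- beaker: bystander: small empty glass beaker, 60 mm wide, 72 mm high, left of the clamp; origin: centre of its underside
- vial: bystander: small vial with a black cap, 24 mm wide, 56 mm high, in front of the clamp at the left; origin: centre of its underside
- copper_strip: bystander: spare copper electrode strip 117 x 22 mm, one end bent up 14 mm, at the right behind the bar; origin: centre of its underside
Things that resemble listed ones, but are neither listed nor needed, are in the scene too. Of the things that look like the clamp_frame, the larger one is meant.

How it is judged:
On the way, in this order (a step that is already met when the one before it is completed fails the run):
1. the bar's shaft is through the ring of the screw: the tip at least 10 mm out beyond the slot's centre, the grip on the other side (((x of bar_tip in the frame of ring_screw above 0.01 m and x of tommy_bar in the frame of ring_screw below -0.02 m) or (x of bar_tip in the frame of ring_screw below -0.01 m and x of tommy_bar in the frame of ring_screw above 0.02 m)) and y of bar_tip in the frame of ring_screw between -0.015 and 0.015 m and z of bar_tip in the frame of ring_screw between -0.018 and 0.018 m), for 0.1 s.
2. with the bar still through the ring, the screw's foot presses on the coupon with at least 30 N (((x of bar_tip in the frame of ring_screw above 0.01 m and x of tommy_bar in the frame of ring_screw below -0.02 m) or (x of bar_tip in the frame of ring_screw below -0.01 m and x of tommy_bar in the frame of ring_screw above 0.02 m)) and contact force between clamp_frame and coupon above 30 N), for 0.3 s.
At the end, for the whole second after the job is handed in: the screw's foot presses the coupon with 30 to 80 N, and the bar lies flat and still on the bench (grip's centre below 12 mm, tip below 15 mm), its grip's centre and its tip both more than 80 mm from the screw's axis (contact force between clamp_frame and coupon between 30 and 80 N and height (world z) of tommy_bar below 0.012 m and height (world z) of bar_tip below 0.015 m and horizontal distance between each of tommy_bar, bar_tip and ring_screw above 0.08 m and linear speed of tommy_bar below 0.02 m/s); the robot touches nothing.
It fails at once if the coupon is overtightened: the screw's foot presses on it with more than 80 N (contact force between clamp_frame and coupon above 80 N).
It fails at once if the fingers touch the ring screw itself (contact force between the fingers and ring_screw above 2 N).
It fails at once if the spanner, beaker, vial or copper strip is moved more than 3 cm, or the coupon more than 1 cm (distance of any of spanner, beaker, vial, copper_strip from where it was at the start of the episode above 0.03 m or distance of coupon from where it was at the start of the episode above 0.01 m).
It also fails if it takes over 72 s, if anything falls off the work surface, if the arm or the gripper's body presses on something with over 40 N, if the wrist force passes 120 N, or if a joint passes its speed limit or range.

## Working session

There is one attempt and no reset: what is moved stays moved. The work goes in short steps, Python scripts to look and compute and a tool call to move; the robot and the scene stay as the last step left them, time stands still between calls to the robot, and variables do not carry over. Pictures are saved under pics/ and viewed, about 8 in all and at most 12, crops included, and the job is handed in when it is done.

Besides the shell and the picture viewer there is one more tool, called after "Emit:" by a JSON object that holds its "fn" and its "kwargs", one argument or row to a line. carry_out: Moves the arm, as the interface text tells. Its arguments: {"type":"object","properties":{"series":{"type":"array"},"force":{"type":"number"}},"required":["series"]}

```bash
mkdir -p pics
python3 - <<'E'
from workcell import env
import cv2
for n in("top","side"):
    f=env.grab_frame(n); cv2.imwrite(f"pics/{n}0.png",f[:,:,::-1])
    c=env.get_calibration(n); print(n,c["mtx"].round(1).tolist(),c["T"].round(4).tolist())
s=env.state(); print({k:(v if isinstance(v,float) else [round(float(a),4) for a in v]) for k,v in s.items()}, env.grip_point_offset)
E
```

```text
top [[531.7, 0.0, 318.4], [0.0, 531.7, 241.1], [0.0, 0.0, 1.0]] [[-0.0025, -0.9981, 0.0612, 0.3697], [-1.0, 0.0025, 0.0006, -0.242], [-0.0008, -0.0612, -0.9981, 0.9954], [0.0, 0.0, 0.0, 1.0]]
side [[518.7, 0.0, 315.7], [0.0, 518.7, 237.1], [0.0, 0.0, 1.0]] [[-0.8487, -0.3225, 0.4191, -0.0563], [-0.5288, 0.5247, -0.6671, 0.4844], [-0.0047, -0.7878, -0.6159, 0.7846], [0.0, 0.0, 0.0, 1.0]]
{'clock': 0.1, 'q': [-1.0024, 0.3855, 0.0068, -0.0004, -1.194, -0.2586], 'dq': [0.0016, -0.0019, 0.0046, 0.0002, -0.0003, 0.0015], 'tau': [-0.0013, -39.3318, 18.8929, 4.198, -0.0026, 0.0], 'eef_pos': [0.1904, -0.5947, 0.2083], 'orientation': [-0.0002, -0.1542, 0.988, 0.001], 'force': [-0.1127, -0.8518, -0.1535], 'torque': [0.0035, -0.0149, 0.0212], 'gripper_width': 0.9999049482061695} 0.0187
```

View pics/top0.png

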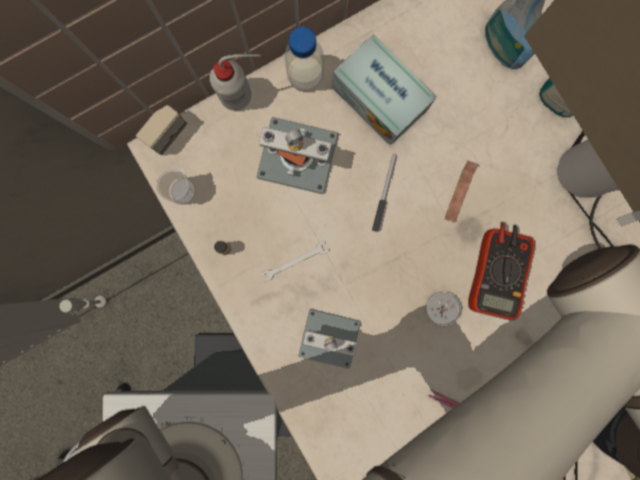

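View pics/side0.png

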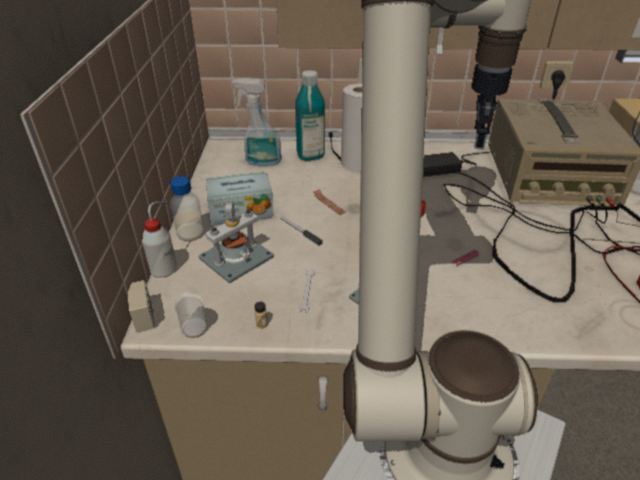

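The top view shows two clamps: one at px (298,155) with a 130 mm plate, and a smaller lookalike at (331,338). The larger one, with the copper coupon, is meant. The bar has its grip at (378,215) and its tip at (393,155). I'll enlarge both views to confirm and segment.

```bash
cat > h.py <<'E'
import numpy as np, cv2
from workcell import env
def ray(n,u,v):
    c=env.get_calibration(n);T=np.array(c["T"]);d=T[:3,:3]@np.linalg.solve(np.array(c["mtx"]),[u,v,1]);return T[:3,3],d
def onz(n,u,v,z):
    o,d=ray(n,u,v);return o+d*(z-o[2])/d[2]
def proj(n,p):
    c=env.get_calibration(n);T=np.array(c["T"]);q=np.array(c["mtx"])@(T[:3,:3].T@(np.array(p)-T[:3,3]));return q[:2]/q[2]
def tri(a,b):
    (o1,d1),(o2,d2)=ray("top",*a),ray("side",*b)
    s=np.linalg.lstsq(np.c_[d1,-d2],o2-o1,rcond=None)[0];p,q=o1+d1*s[0],o2+d2*s[1];return (p+q)/2,np.linalg.norm(p-q)
E
python3 - <<'E'
from h import *
t=cv2.imread("pics/top0.png");s=cv2.imread("pics/side0.png")
a=cv2.resize(t[110:240,245:405],(800,650),interpolation=cv2.INTER_CUBIC)[:600]
cv2.imwrite("pics/ct.png",a)
cv2.imwrite("pics/cs.png",cv2.resize(s[190:290,190:330],(784,560),interpolation=cv2.INTER_CUBIC))
g=cv2.cvtColor(t,cv2.COLOR_BGR2GRAY)
m=np.zeros_like(g);m[192:236,365:392]=(g[192:236,365:392]<85)*255
c=max(cv2.findContours(m,0,2)[0],key=cv2.contourArea);print("grip",cv2.minAreaRect(c))
E
```

```text
grip ((379.0041809082031, 215.23448181152344), (6.05507230758667, 30.59743881225586), 14.931418418884277)
```

View pics/ct.png

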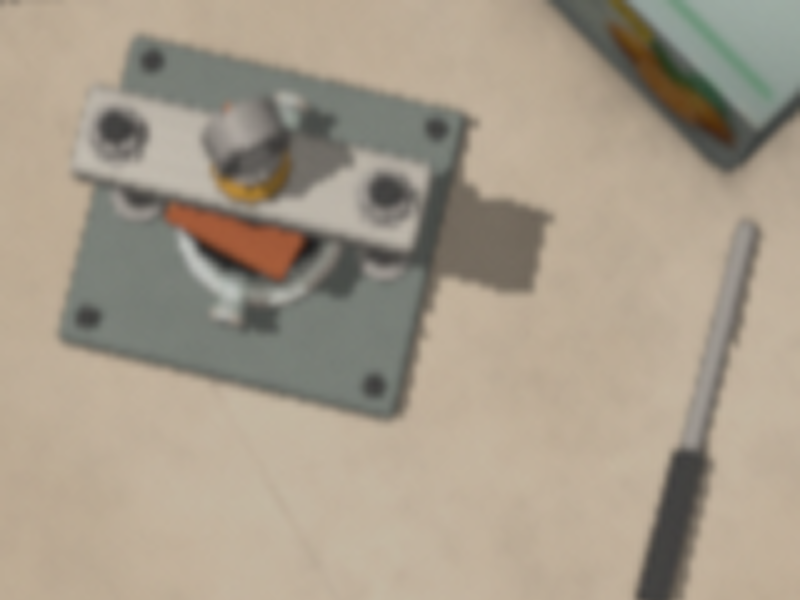

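View pics/cs.png

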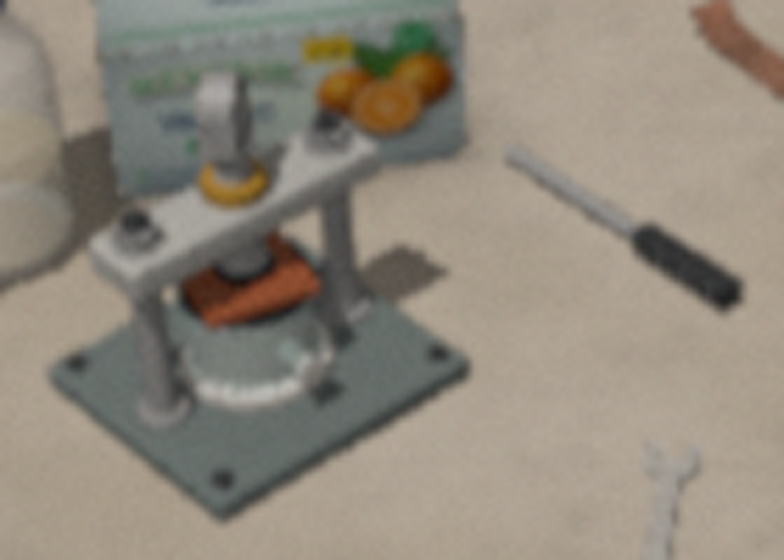

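Confirmed: the larger clamp holds the cell and the coupon. In the top crop its plate corners are (137,37), (465,113), (395,415), (62,338), its nuts (118,131) and (388,192). The bar tip is at (750,222).

Run:
```python
from h import *
T=lambda u,v:(u/5+245,v/5+110)
S=lambda u,v:(u/5.6+190,v/5.6+190)
P=np.array([onz("top",*T(*p),.012) for p in [(137,37),(465,113),(395,415),(62,338)]]);print(P.round(4).tolist())
print("plate centre",P.mean(0),"edges",[np.linalg.norm(P[i]-P[i-1]).round(4) for i in range(4)])
e=(P[0]+P[3]-P[1]-P[2]);print("yaw plate",np.arctan2(-e[0],e[1])); e=P[0]+P[1]-P[2]-P[3];print(np.arctan2(e[1],e[0]))
N=[onz("top",*T(*p),.111) for p in [(118,131),(388,192)]];print("nuts",N,np.mean(N,0));e=N[0]-N[1];print(np.arctan2(-e[0],e[1]),np.linalg.norm(e))
for a,b in [((118,131),(137,225)),((388,192),(330,126))]: print(tri(T(*a),S(*b)))
Q=np.array([onz("side",*S(*p),.012) for p in [(50,375),(468,362),(222,515)]]);print("side plate",Q.round(4).tolist(), (Q[0]+Q[1])/2)
g=onz("top",379,215.2,.010);t=onz("top",*T(749,222),.004+.003)
print("grip",g,"tip",t,np.linalg.norm(t-g),np.arctan2(*(t-g)[[1,0]]))
print("side grip",onz("side",*S(688,266),.009),"tip",onz("side",*S(512,153),.007))
```

```text
[[0.6632, -0.1555, 0.012], [0.6339, -0.2786, 0.012], [0.5198, -0.252, 0.012], [0.5491, -0.1278, 0.012]]
plate centre [ 0.59148324 -0.20348077  0.012     ] edges [np.float64(0.1175), np.float64(0.1266), np.float64(0.1172), np.float64(0.1276)]
yaw plate -0.23262109333834693
-0.2336052169063902
nuts [array([ 0.60144165, -0.15786191,  0.111     ]), array([ 0.58035451, -0.24889279,  0.111     ])] [ 0.59089808 -0.20337735  0.111     ]
-0.22763322025660387 0.09344136085867809
(array([ 0.60362897, -0.15679167,  0.10620545]), np.float64(0.002152794833580469))
(array([ 0.58190578, -0.24874788,  0.10574781]), np.float64(0.0006925365911559208))
side plate [[0.6597, -0.1482, 0.012], [0.5177, -0.2453, 0.012], [0.5452, -0.1196, 0.012]] [ 0.5887138  -0.19675127  0.012     ]
grip [ 0.47816514 -0.35432326  0.01      ] tip [ 0.59333524 -0.38546977  0.007     ] 0.11934512609934902 -0.2641212027150769
side grip [ 0.47646025 -0.35090928  0.009     ] tip [ 0.59101571 -0.38186492  0.007     ]
```

```bash
cat >> h.py <<'E'
from scipy.spatial.transform import Rotation as Ro
def go(p,yaw):
    "tool-frame mm shift and turn units to put TCP at p with tool -x along yaw"
    s=env.state();R=Ro.from_quat(np.r_[s["orientation"][1:],s["orientation"][0]]).as_matrix()
    d=R.T@(np.array(p)-s["eef_pos"])*1000; a=np.arctan2(-R[1,0],-R[0,0]); w=(a-yaw+np.pi)%(2*np.pi)-np.pi
    print("mm",d.round(1),"turn",round(np.degrees(w)/6,3),"tilt",R[:,2].round(4),"yaw",round(a,4),"clock",s["clock"])
E
python3 - <<'E'
from h import *
go([.4857,-.3556,.06],-.264);go([.4857,-.3556,.002],-.264)
E
```

```text
mm [-354.2  137.5  148.6] turn 5.478 tilt [-7.0e-04  1.8e-03 -1.0e+00] yaw 0.3096 clock 0.1
mm [-354.2  137.3  206.6] turn 5.478 tilt [-7.0e-04  1.8e-03 -1.0e+00] yaw 0.3096 clock 0.1
```

Emit:
{"fn": "carry_out", "kwargs": {
  "series": [
    {"delta_pos": [-44,17,10],"turn": 1.3,"hand": 60},
    {"delta_pos": [-88,34,30],"turn": 2.6,"hand": 60},
    {"delta_pos": [-132,51,50],"turn": 3.9,"hand": 60},
    {"delta_pos": [-176,68,70],"turn": 5.2,"hand": 60},
    {"delta_pos": [-220,85,90],"turn": 5.48,"hand": 60},
    {"delta_pos": [-264,102,110],"turn": 5.48,"hand": 60},
    {"delta_pos": [-308,120,130],"turn": 5.48,"hand": 60},
    {"delta_pos": [-354.2,137.5,148.6],"turn": 5.48,"hand": 60}
  ],
  "force": 60
}}

```text
clock: 0.9
eef_pos: [0.479, -0.3608, 0.0632]
orientation: [-0.001, 0.132, 0.991, 0.0]
force: [-0.2, -0.5, -0.6]
gripper_width: 0.701
```

Run:
```python
from h import *
go([.4857,-.3556,.002],-.264);print(env.state()["eef_pos"],env.state()["force"])
```

```text
mm [-5.2  6.7 61.2] turn -0.002 tilt [-1.1e-03  6.0e-04 -1.0e+00] yaw -0.2642 clock 0.9
[ 0.47900756 -0.36078169  0.06323911] [-0.2471659  -0.50889812 -0.6095146 ]
```

The arm was still lagging its command, so I'll go from the commanded pose: 58 mm down, then close.

Emit:
{"fn": "carry_out", "kwargs": {
  "series": [
    {"delta_pos": [0,0,15],"turn": 0,"hand": 50},
    {"delta_pos": [0,0,40],"turn": 0,"hand": 50},
    {"delta_pos": [0,0,57.5],"turn": 0,"hand": 50},
    {"delta_pos": [0,0,57.5],"turn": 0,"hand": 30},
    {"delta_pos": [0,0,57.5],"turn": 0,"hand": 0},
    {"delta_pos": [0,0,57.5],"turn": 0,"hand": 0},
    {"delta_pos": [0,0,57.5],"turn": 0,"hand": 0},
    {"delta_pos": [0,0,57.5],"turn": 0,"hand": 0}
  ],
  "force": 70
}}

```text
clock: 1.7
eef_pos: [0.4788, -0.3627, 0.008]
orientation: [0.001, 0.132, 0.991, -0.0]
force: [0.1, 0.5, -0.6]
gripper_width: 0.005
```

Run:
```python
from h import *
s=env.state();print(s["eef_pos"],s["force"],s["torque"],s["gripper_width"]*85.4)
# pre-insert: tip 40 mm before axis, TCP 152 mm before axis
y=.469;u=np.array([np.cos(y),np.sin(y)]);a=np.array([.591,-.203])
p=a-u*.152;print(p);go([*p,.133],y)
```

```text
[ 0.47875521 -0.36273905  0.00798008] [ 0.08455006  0.48795636 -0.55712466] [ 0.03381266 -0.04306079  0.00909565] 0.4424354151560653
[ 0.45541285 -0.27170316]
mm [  46.1   81.8 -125.1] turn -7.002 tilt [ 1.7e-03 -7.0e-04 -1.0e+00] yaw -0.2643 clock 1.7
```

The jaws shut empty: the last row of the first call had been cut short and the TCP is about 8 mm off. Open, re-centre using the measured pose, and look.

Emit:
{"fn": "carry_out", "kwargs": {
  "series": [
    {"delta_pos": [0,0,-50],"turn": 0,"hand": 50},
    {"delta_pos": [0,0,-80],"turn": 0,"hand": 50},
    {"delta_pos": [0,0,-80],"turn": 0,"hand": 50},
    {"delta_pos": [0,0,-80],"turn": 0,"hand": 50},
    {"delta_pos": [0,0,-80],"turn": 0,"hand": 50},
    {"delta_pos": [0,0,-80],"turn": 0,"hand": 50},
    {"delta_pos": [0,0,-80],"turn": 0,"hand": 50},
    {"delta_pos": [0,0,-80],"turn": 0,"hand": 50}
  ]
}}

```text
clock: 2.5
eef_pos: [0.478, -0.3623, 0.0862]
orientation: [-0.001, 0.132, 0.991, 0.0]
force: [0.2, -0.6, 0.5]
gripper_width: 0.585
```

Run:
```python
from h import *
t=env.grab_frame("top")[:,:,::-1];s=env.grab_frame("side")[:,:,::-1]
a=cv2.resize(t[130:270,320:460],(560,560),interpolation=cv2.INTER_CUBIC)
b=s[180:270,250:350];b=cv2.resize(b,(240,216),interpolation=cv2.INTER_CUBIC);c=np.zeros((560,800,3),np.uint8);c[:,:560]=a;c[:216,560:]=b
cv2.imwrite("pics/m1.png",c);go([.4857,-.3556,.002],-.264);print(env.state()["eef_pos"])
```

```text
mm [-5.6  8.5 84.5] turn -0.001 tilt [-8.e-04  3.e-04 -1.e+00] yaw -0.2641 clock 2.6
[ 0.47812375 -0.36237239  0.08651069]
```

View pics/m1.png

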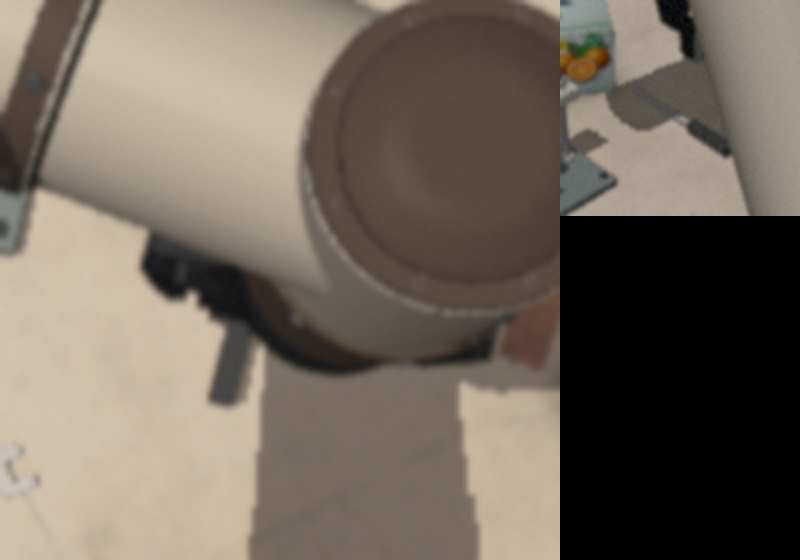

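The bar's grip end is visible below the wrist at crop px (228,403), roughly where it was. I'll check numerically for a shift.

Run:
```python
from h import *
for f,crop in(("pics/top0.png",0),):
    t=cv2.imread(f);g=cv2.cvtColor(t,6)
    for r in range(216,233): x=np.where(g[r,366:392]<95)[0]+366;print(r,x.mean().round(1) if len(x) else None,len(x),end=" | ")
print()
t=env.grab_frame("top")[:,:,::-1];g=cv2.cvtColor(np.ascontiguousarray(t),6);cv2.imwrite("pics/raw1.png",t)
for r in range(213,233): x=np.where(g[r,366:384]<95)[0]+366;print(r,x.mean().round(1) if len(x) else None,len(x),end=" | ")
```

```text
216 379.0 7 | 217 379.0 7 | 218 378.0 7 | 219 378.0 7 | 220 378.0 7 | 221 377.5 8 | 222 377.0 7 | 223 377.0 7 | 224 377.0 7 | 225 376.5 8 | 226 376.0 7 | 227 376.0 7 | 228 376.0 7 | 229 375.5 6 | 230 376.0 5 | 231 None 0 | 232 None 0 | 
213 380.0 7 | 214 380.0 7 | 215 379.0 7 | 216 379.0 7 | 217 378.5 6 | 218 378.0 7 | 219 378.0 7 | 220 378.0 7 | 221 377.5 6 | 222 377.0 7 | 223 377.0 7 | 224 376.5 6 | 225 376.5 6 | 226 376.0 7 | 227 376.0 7 | 228 375.5 6 | 229 375.5 6 | 230 376.0 3 | 231 None 0 | 232 None 0 |
```

The bar did not move; the jaws closed just over it. Correct and lower.

Emit:
{"fn": "carry_out", "kwargs": {
  "series": [
    {"delta_pos": [-5.6,8.5,20],"turn": 0,"hand": 35},
    {"delta_pos": [-5.6,8.5,50],"turn": 0,"hand": 35},
    {"delta_pos": [-5.6,8.5,75],"turn": 0,"hand": 35},
    {"delta_pos": [-5.6,8.5,80],"turn": 0,"hand": 35},
    {"delta_pos": [-5.6,8.5,80],"turn": 0,"hand": 35},
    {"delta_pos": [-5.6,8.5,80],"turn": 0,"hand": 35},
    {"delta_pos": [-5.6,8.5,80],"turn": 0,"hand": 35},
    {"delta_pos": [-5.6,8.5,80],"turn": 0,"hand": 35}
  ]
}}

```text
clock: 3.45
eef_pos: [0.4867, -0.356, 0.0083]
orientation: [0.001, 0.132, 0.991, -0.0]
force: [0.3, 0.4, 0.1]
gripper_width: 0.413
```

Run:
```python
from h import *
s=env.state();go([.4857,-.3556,.001],-.264);print(s["eef_pos"],s["force"],s["gripper_width"]*85.4)
```

```text
mm [1.1 0.2 7.3] turn 0.0 tilt [ 0.0022 -0.001  -1.    ] yaw -0.264 clock 3.45
[ 0.48666446 -0.35604145  0.00828637] [0.3353284  0.44832839 0.07142012] 35.231971864249225
```

Emit:
{"fn": "carry_out", "kwargs": {
  "series": [
    {"delta_pos": [1,0,3],"turn": 0,"hand": 35},
    {"delta_pos": [1,0,6.5],"turn": 0,"hand": 35},
    {"delta_pos": [1,0,6.5],"turn": 0,"hand": 30},
    {"delta_pos": [1,0,6.5],"turn": 0,"hand": 15},
    {"delta_pos": [1,0,6.5],"turn": 0,"hand": 0},
    {"delta_pos": [1,0,6.5],"turn": 0,"hand": 0},
    {"delta_pos": [1,0,6.5],"turn": 0,"hand": 0},
    {"delta_pos": [1,0,6.5],"turn": 0,"hand": 0}
  ],
  "force": 70
}}

```text
clock: 4.25
eef_pos: [0.485, -0.3554, 0.0005]
orientation: [0.0, 0.132, 0.991, -0.0]
force: [-0.1, -0.7, 0.1]
gripper_width: 0.0
```

Run:
```python
from h import *
s=env.state();print(s["eef_pos"],s["force"],s["torque"],s["gripper_width"]*85.4)
y=.469;u=np.array([np.cos(y),np.sin(y)]);a=np.array([.591,-.203])
p=a-u*.155;print(p);go([*p,.133],y)
```

```text
[ 0.48501869 -0.35544459  0.00053693] [-0.07083664 -0.68202688  0.07357753] [-0.04175785 -0.0180678  -0.014415  ] 0.041266463831465754
[ 0.45273679 -0.27305915]
mm [  52.6   71.1 -132.5] turn -7.0 tilt [ 2.e-04 -1.e-04 -1.e+00] yaw -0.2641 clock 4.25
```

Run:
```python
from h import *
t=env.grab_frame("top")[:,:,::-1];s=env.grab_frame("side")[:,:,::-1]
cv2.imwrite("pics/raw2.png",t)
c=np.hstack([cv2.resize(t[150:250,340:420],(400,500),interpolation=2),cv2.resize(s[200:280,260:324],(400,500),interpolation=2)])
e=env.state()["eef_pos"];print(proj("top",e),proj("side",e));cv2.imwrite("pics/m2.png",c)
```

```text
[378.98986883 212.1565238 ] [310.93112384 238.13895721]
```

View pics/m2.png

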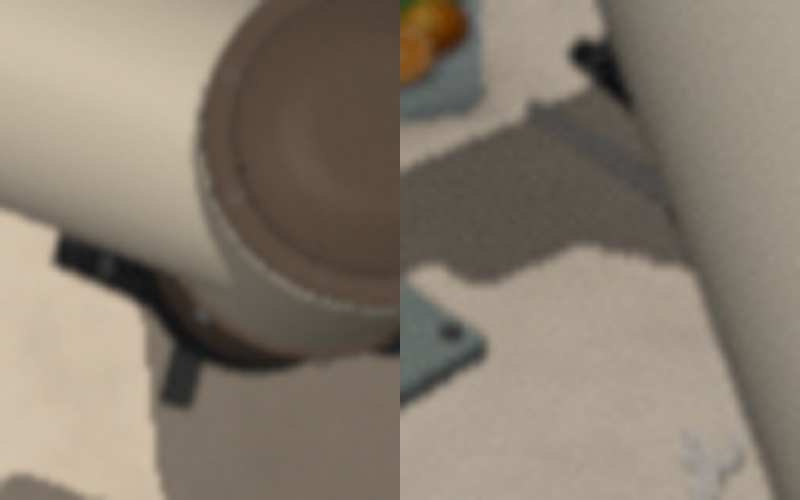

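Width reads 0 though the TCP is over the bar. I'll lift a little to see whether it is held.

Emit:
{"fn": "carry_out", "kwargs": {
  "series": [
    {"delta_pos": [0,0,-10],"turn": 0,"hand": 0},
    {"delta_pos": [0,0,-25],"turn": 0,"hand": 0},
    {"delta_pos": [0,0,-40],"turn": 0,"hand": 0},
    {"delta_pos": [0,0,-60],"turn": 0,"hand": 0},
    {"delta_pos": [0,0,-60],"turn": 0,"hand": 0},
    {"delta_pos": [0,0,-60],"turn": 0,"hand": 0},
    {"delta_pos": [0,0,-60],"turn": 0,"hand": 0},
    {"delta_pos": [0,0,-60],"turn": 0,"hand": 0}
  ]
}}

```text
clock: 5.15
eef_pos: [0.4843, -0.3551, 0.0596]
orientation: [-0.001, 0.132, 0.991, 0.0]
force: [0.5, -0.3, 0.3]
gripper_width: -0.0
```

Run:
```python
from h import *
s=env.grab_frame("side")[:,:,::-1]
cv2.imwrite("pics/m3.png",cv2.resize(s[160:280,240:340],(600,720)[:2],interpolation=2)[:600])
st=env.state();print(st["eef_pos"],st["force"],st["torque"],st["gripper_width"])
```

```text
[ 0.4844406  -0.35519452  0.0596214 ] [-0.7800022  -0.42961751  0.30207024] [-0.04135953 -0.02114749 -0.00928709] 0.0013593525940736061
```

View pics/m3.png

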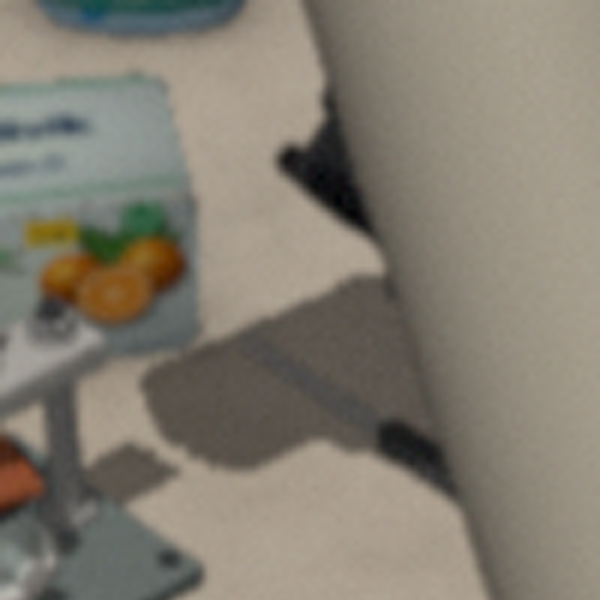

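The bar was never held, so the fingertips are not where I assumed. I'll triangulate the visible gripper corner, top (351.5,200) and side (288.8,208), from the lowered pose.

Run:
```python
from h import *
for z in (0.2083,.2283,.2083+.073,.2083+.15):print(proj("side",[.1904,-.5947,z]))
s=cv2.imread("pics/side0.png");cv2.imwrite("pics/g0.png",cv2.resize(s[40:170,440:540],(600,780),interpolation=2)[180:])
```

```text
[475.89459995 152.70630028]
[477.54561838 144.80438937]
[482.09440309 123.03352916]
[489.19033381  89.07181733]
```

View pics/g0.png

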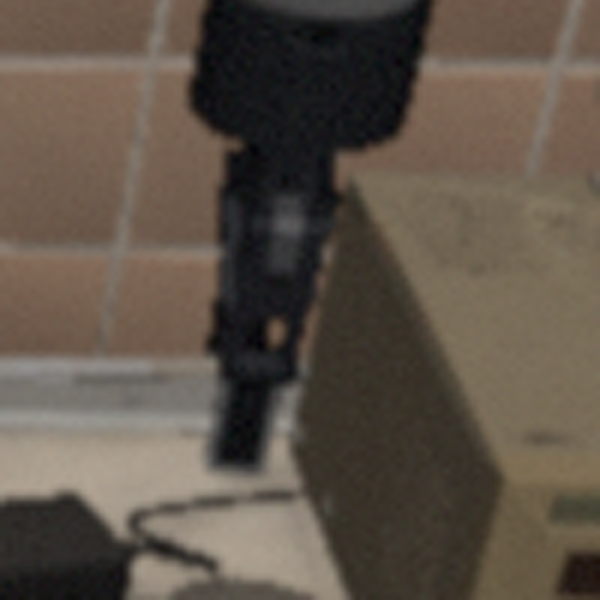

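Run:
```python
from h import *
e=np.array([.1904,-.5947,.2083]);y=np.array([-.305,.952,0]);x=np.array([-.952,-.305,0])
for b in(0,13,26):
  print(b,[ (proj("side",e+y*s*.05+x*q*.011+[0,0,b/1e3])).round(1).tolist() for s in(1,-1) for q in (1,-1)])
# where would dark gripper features be in lowered pose; and dark columns now in side view
s=env.grab_frame("side")[:,:,::-1];g=cv2.cvtColor(np.ascontiguousarray(s),6)
for r in range(178,206,2):
  x_=np.where(g[r,270:330]<50)[0]+270;print(r,(x_.min(),x_.max()) if len(x_) else None)
e=env.state()["eef_pos"];Y=np.array([.261,.965,0])
for w in(0,.02,.043,.057):print(w,[proj("side",e+Y*w+[0,0,h]).round(0).tolist() for h in(0,.013,.05,.073,.1,.13,.16)])
```

```text
0 [[480.9, 164.1], [470.5, 162.9], [480.9, 143.1], [471.3, 142.1]]
13 [[482.0, 158.9], [471.6, 157.7], [482.0, 138.1], [472.3, 137.1]]
26 [[483.2, 153.6], [472.7, 152.4], [483.1, 133.0], [473.3, 132.0]]
178 (np.int64(295), np.int64(295))
180 (np.int64(295), np.int64(295))
182 (np.int64(294), np.int64(296))
184 (np.int64(292), np.int64(297))
186 (np.int64(287), np.int64(297))
188 (np.int64(288), np.int64(298))
190 (np.int64(291), np.int64(298))
192 (np.int64(293), np.int64(299))
194 (np.int64(295), np.int64(300))
196 (np.int64(298), np.int64(301))
198 (np.int64(301), np.int64(301))
200 None
202 None
204 None
0 [[311.0, 219.0], [311.0, 214.0], [311.0, 201.0], [310.0, 193.0], [310.0, 183.0], [310.0, 171.0], [310.0, 159.0]]
0.02 [[305.0, 222.0], [304.0, 218.0], [304.0, 205.0], [304.0, 196.0], [304.0, 186.0], [303.0, 175.0], [303.0, 163.0]]
0.043 [[297.0, 226.0], [297.0, 222.0], [297.0, 208.0], [296.0, 200.0], [296.0, 190.0], [296.0, 178.0], [295.0, 166.0]]
0.057 [[293.0, 229.0], [292.0, 224.0], [292.0, 211.0], [292.0, 202.0], [291.0, 192.0], [291.0, 181.0], [290.0, 169.0]]
```

The start picture suggests the fingertips sit higher than the stated TCP. I'll move to an open spot (z≈0.2) where the side camera can see the jaws broadside, at a known opening.

Run:
```python
from h import *
go([.43,-.2,.22],-.86)
```

```text
mm [  93.4  135.7 -160.1] turn 5.69 tilt [-1.5e-03  6.0e-04 -1.0e+00] yaw -0.2641 clock 5.25
```

Emit:
{"fn": "carry_out", "kwargs": {
  "series": [
    {"delta_pos": [0,0,-45],"turn": 1,"hand": 0},
    {"delta_pos": [10,15,-90],"turn": 2,"hand": 0},
    {"delta_pos": [25,40,-130],"turn": 3,"hand": 0},
    {"delta_pos": [45,65,-160],"turn": 4,"hand": 0},
    {"delta_pos": [65,95,-160],"turn": 5,"hand": 0},
    {"delta_pos": [85,125,-160],"turn": 5.69,"hand": 0},
    {"delta_pos": [93,136,-160],"turn": 5.69,"hand": 0},
    {"delta_pos": [93,136,-160],"turn": 5.69,"hand": 0}
  ]
}}

```text
clock: 6.05
eef_pos: [0.4302, -0.1988, 0.2207]
orientation: [0.0, 0.415, 0.91, 0.0]
force: [0.4, 0.2, 0.3]
gripper_width: -0.0
```

Run:
```python
from h import *
s=np.ascontiguousarray(env.grab_frame("side")[:,:,::-1])
e=env.state()["eef_pos"];go([.43,-.2,.22],-.86)
u=proj("side",e);print(e,u,env.state()["gripper_width"])
x,y=int(u[0])-65,int(u[1])-90
print(x,y);cv2.imwrite("pics/v1.png",cv2.resize(s[y:y+120,x:x+130],(650,600),interpolation=2))
```

```text
mm [ 0.3 -0.9  0.6] turn 0.024 tilt [ 3.e-04 -4.e-04 -1.e+00] yaw -0.8575 clock 6.1
[ 0.43084181 -0.19962     0.22060417] [290.39922472 200.22128439] 0.00025230927042656595
225 110
```

View pics/v1.png

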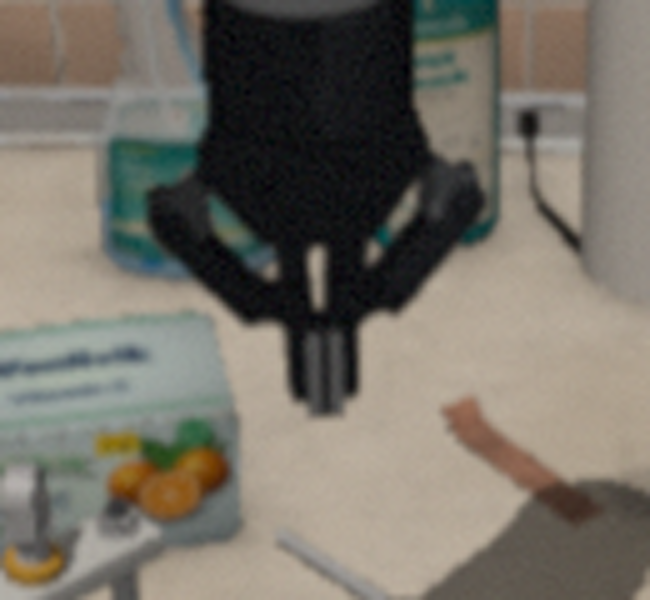

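The view shows the jaws shut with the tip at px (289.6,193), where the reported TCP projects to (290.4,200). So the real fingertips end about 18 mm short of the reported TCP, which is why the jaws closed over the bar. Quantify that, then regrasp.

Run:
```python
from h import *
e=env.state()["eef_pos"]
for b in(12,15,18,21,24):print(b,proj("side",e+[0,0,b/1e3]).round(1))
go([.4857,-.3556,.05],-.264)
```

```text
12 [290.2 195. ]
15 [290.1 193.7]
18 [290.1 192.4]
21 [290.  191.1]
24 [290.  189.8]
mm [-153.8  -60.6  170.7] turn -5.667 tilt [ 3.e-04 -4.e-04 -1.e+00] yaw -0.8575 clock 6.1
```

Emit:
{"fn": "carry_out", "kwargs": {
  "series": [
    {"delta_pos": [-25,-10,0],"turn": -1.2,"hand": 40},
    {"delta_pos": [-60,-25,20],"turn": -2.4,"hand": 40},
    {"delta_pos": [-95,-37,60],"turn": -3.6,"hand": 40},
    {"delta_pos": [-125,-50,100],"turn": -4.8,"hand": 40},
    {"delta_pos": [-153.8,-60.6,140],"turn": -5.67,"hand": 40},
    {"delta_pos": [-153.8,-60.6,170.7],"turn": -5.67,"hand": 40},
    {"delta_pos": [-153.8,-60.6,170.7],"turn": -5.67,"hand": 40},
    {"delta_pos": [-153.8,-60.6,170.7],"turn": -5.67,"hand": 40}
  ]
}}

```text
clock: 6.9
eef_pos: [0.4849, -0.357, 0.0491]
orientation: [-0.001, 0.133, 0.991, -0.0]
force: [0.0, 0.3, 0.1]
gripper_width: 0.467
```

Run:
```python
from h import *
go([.4857,-.3556,-.008],-.264)
```

```text
mm [-0.5  1.6 57.1] turn -0.023 tilt [-0.0021  0.     -1.    ] yaw -0.2664 clock 6.9
```

Down to reported z −0.008, then slowly to −0.014 before closing.

Emit:
{"fn": "carry_out", "kwargs": {
  "series": [
    {"delta_pos": [-0.5,1,30],"turn": 0,"hand": 40},
    {"delta_pos": [-0.5,1,50],"turn": 0,"hand": 40},
    {"delta_pos": [-0.5,1,58],"turn": 0,"hand": 40},
    {"delta_pos": [-0.5,1,60],"turn": 0,"hand": 40},
    {"delta_pos": [-0.5,1,62],"turn": 0,"hand": 40},
    {"delta_pos": [-0.5,1,63],"turn": 0,"hand": 40},
    {"delta_pos": [-0.5,1,63],"turn": 0,"hand": 30},
    {"delta_pos": [-0.5,1,63],"turn": 0,"hand": 20}
  ]
}}

```text
clock: 7.7
eef_pos: [0.4862, -0.3553, -0.0125]
orientation: [0.001, 0.133, 0.991, -0.0]
force: [0.1, -0.6, 0.2]
gripper_width: 0.236
```

Emit:
{"fn": "carry_out", "kwargs": {
  "series": [
    {"delta_pos": [0,0,0],"turn": 0,"hand": 0},
    {"delta_pos": [0,0,0],"turn": 0,"hand": 0},
    {"delta_pos": [0,0,0],"turn": 0,"hand": 0},
    {"delta_pos": [0,0,0],"turn": 0,"hand": 0},
    {"delta_pos": [0,0,0],"turn": 0,"hand": 0},
    {"delta_pos": [0,0,0],"turn": 0,"hand": 0},
    {"delta_pos": [0,0,0],"turn": 0,"hand": 0},
    {"delta_pos": [0,0,0],"turn": 0,"hand": 0}
  ],
  "force": 70
}}

```text
clock: 8.5
eef_pos: [0.4861, -0.3553, -0.0125]
orientation: [0.0, 0.133, 0.991, -0.0]
force: [-1.0, 0.5, 5.5]
gripper_width: 0.102
```

Run:
```python
from h import *
s=env.state();print(s["eef_pos"],s["force"],s["torque"],s["gripper_width"]*85.4)
```

```text
[ 0.48613082 -0.35527812 -0.01251889] [-1.02312454  0.4840937   5.54137515] [0.35845782 0.29651981 0.04104676] 8.71809808809916
```

It holds the bar, reading 8.7 mm. Bar axis ≈ reported TCP z + 19.5 mm. Lift straight up.

Emit:
{"fn": "carry_out", "kwargs": {
  "series": [
    {"delta_pos": [0,0,-10],"turn": 0,"hand": 0},
    {"delta_pos": [0,0,-30],"turn": 0,"hand": 0},
    {"delta_pos": [0,0,-60],"turn": 0,"hand": 0},
    {"delta_pos": [0,0,-95],"turn": 0,"hand": 0},
    {"delta_pos": [0,0,-120],"turn": 0,"hand": 0},
    {"delta_pos": [0,0,-131],"turn": 0,"hand": 0},
    {"delta_pos": [0,0,-131],"turn": 0,"hand": 0},
    {"delta_pos": [0,0,-131],"turn": 0,"hand": 0}
  ]
}}

```text
clock: 9.3
eef_pos: [0.485, -0.3545, 0.1163]
orientation: [-0.001, 0.133, 0.991, 0.001]
force: [-0.2, 0.6, -1.8]
gripper_width: 0.103
```

Run:
```python
from h import *
s=env.state();print(s["eef_pos"],s["force"],s["torque"],s["gripper_width"]*85.4)
y=.469;u=np.array([np.cos(y),np.sin(y)]);a=np.array([.591,-.203])
p=a-u*.155;go([*p,.1185],y)
```

```text
[ 0.48495251 -0.35452036  0.11633788] [-0.15065299  0.57084942 -1.81758462] [ 0.00743493  0.01744333 -0.017822  ] 8.785012654596434
mm [52.5 70.1 -2. ] turn -7.025 tilt [-0.002   0.0016 -1.    ] yaw -0.2667 clock 9.3
```

Emit:
{"fn": "carry_out", "kwargs": {
  "series": [
    {"delta_pos": [12,5,-2],"turn": -1.2,"hand": 0},
    {"delta_pos": [25,18,-2],"turn": -2.4,"hand": 0},
    {"delta_pos": [38,38,-2],"turn": -3.6,"hand": 0},
    {"delta_pos": [48,55,-2],"turn": -4.8,"hand": 0},
    {"delta_pos": [52.5,68,-2],"turn": -6,"hand": 0},
    {"delta_pos": [52.5,70,-2],"turn": -7.02,"hand": 0},
    {"delta_pos": [52.5,70,-2],"turn": -7.02,"hand": 0},
    {"delta_pos": [52.5,70,-2],"turn": -7.02,"hand": 0}
  ]
}}

```text
clock: 10.1
eef_pos: [0.453, -0.2736, 0.1185]
orientation: [-0.001, -0.231, 0.973, 0.001]
force: [-0.0, 0.9, -0.8]
gripper_width: 0.101
```

Run:
```python
from h import *
t=np.ascontiguousarray(env.grab_frame("top")[:,:,::-1]);s=np.ascontiguousarray(env.grab_frame("side")[:,:,::-1])
cv2.imwrite("pics/t4.png",t);cv2.imwrite("pics/s4.png",s)
st=env.state();e=st["eef_pos"];print(e,st["gripper_width"]*85.4)
go([.591,-.203,.1185],.469)
y=.469;u=np.array([np.cos(y),np.sin(y),0]);tip=e+u*.1115+[0,0,.0195];print(tip,proj("top",tip),proj("side",tip),proj("side",[.591,-.203,.138]),proj("top",[.591,-.203,.138]))
a=cv2.resize(t[110:210,270:350],(400,500),interpolation=2);b=cv2.resize(s[180:280,200:280],(400,500),interpolation=2)
cv2.imwrite("pics/v2.png",np.hstack([a,b]))
```

```text
[ 0.45324131 -0.27392004  0.11893279] 9.00634093832838
mm [-154.9    1.3    0.3] turn -0.02 tilt [-1.5e-03  5.0e-04 -1.0e+00] yaw 0.4669 clock 10.2
[ 0.55270162 -0.22352265  0.13843279] [307.20257957 161.23618203] [251.37574873 210.01935259] [231.58992714 209.51061717] [294.62796788 138.16026625]
```

View pics/v2.png

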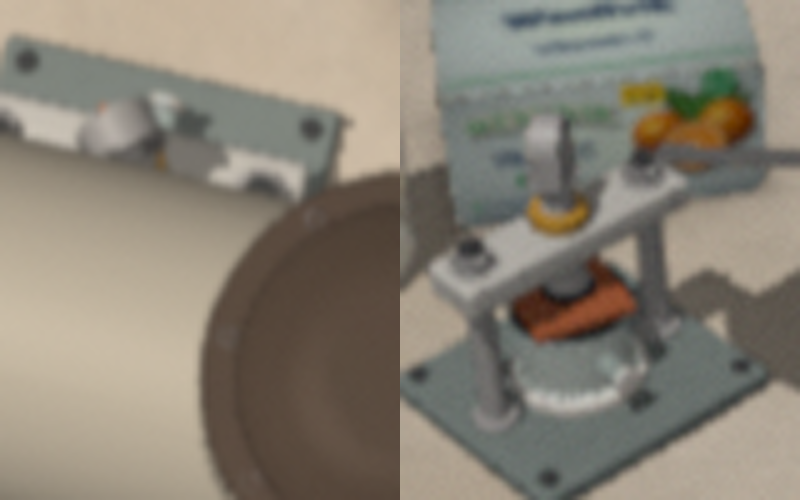

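The side view shows the bar tip at px (251,211) as predicted, at the height of the slot (231,210). Now creep in: the ring's near face is about 36 mm ahead.

Emit:
{"fn": "carry_out", "kwargs": {
  "series": [
    {"delta_pos": [-5,1,0],"turn": -0.02,"hand": 0},
    {"delta_pos": [-10,1,0],"turn": -0.02,"hand": 0},
    {"delta_pos": [-16,1,0],"turn": -0.02,"hand": 0},
    {"delta_pos": [-22,1,0],"turn": -0.02,"hand": 0},
    {"delta_pos": [-28,1,0],"turn": -0.02,"hand": 0},
    {"delta_pos": [-33,1,0],"turn": -0.02,"hand": 0},
    {"delta_pos": [-38,1,0],"turn": -0.02,"hand": 0},
    {"delta_pos": [-38,1,0],"turn": -0.02,"hand": 0}
  ],
  "force": 100
}}

```text
clock: 11.0
eef_pos: [0.4877, -0.2554, 0.1197]
orientation: [0.0, -0.234, 0.972, -0.0]
force: [0.1, -0.4, -0.6]
gripper_width: 0.089
```

```bash
cat >> h.py <<'E'
A=np.array([.591,-.203])
def st():
    s=env.state();e=s["eef_pos"];R=Ro.from_quat(np.r_[s["orientation"][1:],s["orientation"][0]]).as_matrix()
    f=R.T@s["force"];r=e[:2]-A;M=s["torque"][2]+r[0]*s["force"][1]-r[1]*s["force"][0]
    print("t",round(s["clock"],2),"eef",e.round(4),"Ftool",f.round(2),"tau",s["torque"].round(3),"w",round(s["gripper_width"]*85.4,2),"M",round(M,3),"r",np.linalg.norm(r).round(4),"yaw",np.arctan2(-R[1,0],-R[0,0]).round(4))
E
python3 - <<'E'
from h import *
st();go([.591,-.203,.1185],.469)
E
```

```text
t 11.0 eef [ 0.4877 -0.2554  0.1197] Ftool [ 0.1  -0.4   0.65] tau [ 0.013 -0.005  0.027] w 7.56 M 0.073 r 0.1158 yaw 0.4717
mm [-115.8   -0.2    1.2] turn 0.025 tilt [ 2.e-04 -1.e-04 -1.e+00] yaw 0.4717 clock 11.0
```

Emit:
{"fn": "carry_out", "kwargs": {
  "series": [
    {"delta_pos": [-3,0,0.5],"turn": 0,"hand": 0},
    {"delta_pos": [-6,0,1],"turn": 0,"hand": 0},
    {"delta_pos": [-9,0,1],"turn": 0,"hand": 0},
    {"delta_pos": [-12,0,1],"turn": 0,"hand": 0},
    {"delta_pos": [-15,0,1],"turn": 0,"hand": 0},
    {"delta_pos": [-18,0,1],"turn": 0,"hand": 0},
    {"delta_pos": [-20,0,1],"turn": 0,"hand": 0},
    {"delta_pos": [-20,0,1],"turn": 0,"hand": 0}
  ]
}}

```text
clock: 11.8
eef_pos: [0.5052, -0.2465, 0.1187]
orientation: [0.0, -0.233, 0.972, -0.0]
force: [0.9, -0.1, -1.6]
gripper_width: 0.086
```

Run:
```python
from h import *
st();go([.591,-.203,.1185],.469)
```

```text
t 11.8 eef [ 0.5052 -0.2465  0.1187] Ftool [-0.76 -0.49  1.56] tau [0.024 0.022 0.01 ] w 7.35 M 0.057 r 0.0962 yaw 0.4713
mm [-96.2  -0.2   0.2] turn 0.022 tilt [ 1.e-04 -0.e+00 -1.e+00] yaw 0.4713 clock 11.8
```

Emit:
{"fn": "carry_out", "kwargs": {
  "series": [
    {"delta_pos": [-4,0,0],"turn": 0,"hand": 0},
    {"delta_pos": [-8,0,0],"turn": 0,"hand": 0},
    {"delta_pos": [-12,0,0],"turn": 0,"hand": 0},
    {"delta_pos": [-16,0,0],"turn": 0,"hand": 0},
    {"delta_pos": [-20,0,0],"turn": 0,"hand": 0},
    {"delta_pos": [-24,0,0],"turn": 0,"hand": 0},
    {"delta_pos": [-26,0,0],"turn": 0,"hand": 0},
    {"delta_pos": [-26,0,0],"turn": 0,"hand": 0}
  ]
}}

```text
clock: 12.6
eef_pos: [0.5283, -0.2347, 0.1187]
orientation: [0.0, -0.233, 0.972, -0.0]
force: [0.2, 0.8, -0.4]
gripper_width: 0.088
```

Run:
```python
from h import *
st();go([.591,-.203,.1185],.469)
s=np.ascontiguousarray(env.grab_frame("side")[:,:,::-1]);cv2.imwrite("pics/v3.png",cv2.resize(s[180:270,195:295],(667,600),interpolation=2))
r=70;d=np.radians(6)
for k in range(1,9):
    a=k*.05;print(k,"x",round(-r*(1-np.cos(a)),2),"y",round(-r*np.sin(a),2),"turn",round(np.degrees(a)/6,3))
```

```text
t 12.6 eef [ 0.5283 -0.2347  0.1187] Ftool [-0.52  0.64  0.4 ] tau [-0.016  0.079  0.024] w 7.52 M -0.022 r 0.0702 yaw 0.4713
mm [-70.2  -0.2   0.2] turn 0.022 tilt [ 0. -0. -1.] yaw 0.4713 clock 12.6
1 x -0.09 y -3.5 turn 0.477
2 x -0.35 y -6.99 turn 0.955
3 x -0.79 y -10.46 turn 1.432
4 x -1.4 y -13.91 turn 1.91
5 x -2.18 y -17.32 turn 2.387
6 x -3.13 y -20.69 turn 2.865
7 x -4.24 y -24.0 turn 3.342
8 x -5.53 y -27.26 turn 3.82
```

View pics/v3.png

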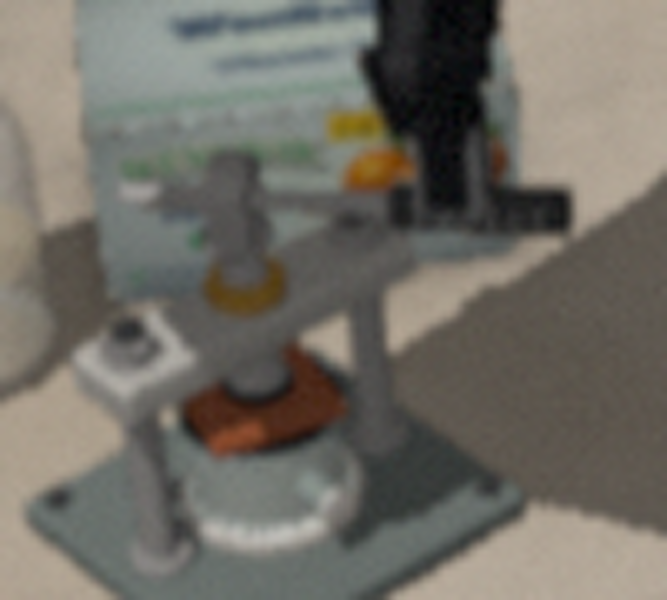

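The bar is through the ring: tip at crop px (125,190) on the far side, grip held at (480,205), fingers well clear. Take a torque baseline, then turn clockwise (+turn, +y) 0.15 rad.

```bash
cat >> h.py <<'E'
def feel(n=8):
    L=[]
    for i in range(n):
        s=env.state();e=s["eef_pos"];R=Ro.from_quat(np.r_[s["orientation"][1:],s["orientation"][0]]).as_matrix()
        r=e[:2]-A;M=s["torque"][2]+r[0]*s["force"][1]-r[1]*s["force"][0];f=R.T@s["force"]
        L.append([M,s["torque"][2],*f,np.arctan2(-R[1,0],-R[0,0]),np.linalg.norm(r),np.arctan2(-r[1],-r[0])]);env.grab_frame("side")
    L=np.array(L);m=L.mean(0).round(3);print("t",round(s["clock"],2),"M %.3f +- %.3f"%(m[0],L[:,0].std()/n**.5),"tz",m[1],"F",m[2:5],"yaw",m[5],"r",m[6],"ang",m[7],"z",e[2].round(4))
E
python3 - <<'E'
from h import *
feel()
E
```

```text
t 13.0 M -0.032 +- 0.014 tz -0.027 F [-0.038  0.069  0.831] yaw 0.471 r 0.071 ang 0.468 z 0.1188
```

Emit:
{"fn": "carry_out", "kwargs": {
  "series": [
    {"delta_pos": [-0.1,3.5,0],"turn": 0.48,"hand": 0},
    {"delta_pos": [-0.35,7,0],"turn": 0.96,"hand": 0},
    {"delta_pos": [-0.8,10.5,0],"turn": 1.43,"hand": 0},
    {"delta_pos": [-0.8,10.5,0],"turn": 1.43,"hand": 0},
    {"delta_pos": [-0.8,10.5,0],"turn": 1.43,"hand": 0},
    {"delta_pos": [-0.8,10.5,0],"turn": 1.43,"hand": 0},
    {"delta_pos": [-0.8,10.5,0],"turn": 1.43,"hand": 0},
    {"delta_pos": [-0.8,10.5,0],"turn": 1.43,"hand": 0}
  ]
}}

```text
clock: 13.85
eef_pos: [0.5239, -0.2251, 0.1187]
orientation: [-0.0, -0.16, 0.987, 0.0]
force: [0.4, 0.6, -0.9]
gripper_width: 0.086
```

Run:
```python
from h import *
feel()
```

```text
t 14.2 M 0.006 +- 0.015 tz 0.052 F [0.378 0.648 1.004] yaw 0.321 r 0.071 ang 0.319 z 0.1188
```

Emit:
{"fn": "carry_out", "kwargs": {
  "series": [
    {"delta_pos": [-0.1,3.5,0],"turn": 0.48,"hand": 0},
    {"delta_pos": [-0.35,7,0],"turn": 0.955,"hand": 0},
    {"delta_pos": [-0.35,7,0],"turn": 0.955,"hand": 0},
    {"delta_pos": [-0.35,7,0],"turn": 0.955,"hand": 0},
    {"delta_pos": [-0.35,7,0],"turn": 0.955,"hand": 0},
    {"delta_pos": [-0.35,7,0],"turn": 0.955,"hand": 0},
    {"delta_pos": [-0.35,7,0],"turn": 0.955,"hand": 0},
    {"delta_pos": [-0.35,7,0],"turn": 0.955,"hand": 0}
  ]
}}

```text
clock: 15.05
eef_pos: [0.5222, -0.2183, 0.1187]
orientation: [0.0, -0.11, 0.994, 0.0]
force: [-0.1, 2.4, -0.8]
gripper_width: 0.091
```

Run:
```python
from h import *
feel()
```

```text
t 15.4 M 0.020 +- 0.016 tz 0.16 F [-0.202  1.977  0.793] yaw 0.221 r 0.071 ang 0.219 z 0.1188
```

Emit:
{"fn": "carry_out", "kwargs": {
  "series": [
    {"delta_pos": [-0.1,3.5,0],"turn": 0.48,"hand": 0},
    {"delta_pos": [-0.35,7,0],"turn": 0.955,"hand": 0},
    {"delta_pos": [-0.35,7,0],"turn": 0.955,"hand": 0},
    {"delta_pos": [-0.35,7,0],"turn": 0.955,"hand": 0},
    {"delta_pos": [-0.35,7,0],"turn": 0.955,"hand": 0},
    {"delta_pos": [-0.35,7,0],"turn": 0.955,"hand": 0},
    {"delta_pos": [-0.35,7,0],"turn": 0.955,"hand": 0},
    {"delta_pos": [-0.35,7,0],"turn": 0.955,"hand": 0}
  ]
}}

```text
clock: 16.25
eef_pos: [0.521, -0.2115, 0.1188]
orientation: [0.0, -0.061, 0.998, -0.0]
force: [-0.2, 3.0, -0.9]
gripper_width: 0.087
```

Run:
```python
from h import *
feel()
```

```text
t 16.6 M 0.112 +- 0.014 tz 0.258 F [-0.656  2.071  1.245] yaw 0.121 r 0.071 ang 0.121 z 0.1188
```

Contact is starting to build. Continue in 0.1 rad steps, lowering with the thread.

Emit:
{"fn": "carry_out", "kwargs": {
  "series": [
    {"delta_pos": [-0.1,3.5,0.1],"turn": 0.48,"hand": 0},
    {"delta_pos": [-0.35,7.2,0.2],"turn": 0.955,"hand": 0},
    {"delta_pos": [-0.35,7.2,0.2],"turn": 0.955,"hand": 0},
    {"delta_pos": [-0.35,7.2,0.2],"turn": 0.955,"hand": 0},
    {"delta_pos": [-0.35,7.2,0.2],"turn": 0.955,"hand": 0},
    {"delta_pos": [-0.35,7.2,0.2],"turn": 0.955,"hand": 0},
    {"delta_pos": [-0.35,7.2,0.2],"turn": 0.955,"hand": 0},
    {"delta_pos": [-0.35,7.2,0.2],"turn": 0.955,"hand": 0}
  ]
}}

```text
clock: 17.45
eef_pos: [0.5204, -0.2044, 0.1186]
orientation: [0.0, -0.011, 1.0, -0.0]
force: [0.2, 2.3, -0.3]
gripper_width: 0.089
```

Run:
```python
from h import *
feel()
```

```text
t 17.8 M 0.244 +- 0.024 tz 0.303 F [-0.189  0.839  0.656] yaw 0.021 r 0.071 ang 0.019 z 0.1186
```

Emit:
{"fn": "carry_out", "kwargs": {
  "series": [
    {"delta_pos": [-0.1,3.5,0.1],"turn": 0.48,"hand": 0},
    {"delta_pos": [-0.35,7.2,0.2],"turn": 0.955,"hand": 0},
    {"delta_pos": [-0.35,7.2,0.2],"turn": 0.955,"hand": 0},
    {"delta_pos": [-0.35,7.2,0.2],"turn": 0.955,"hand": 0},
    {"delta_pos": [-0.35,7.2,0.2],"turn": 0.955,"hand": 0},
    {"delta_pos": [-0.35,7.2,0.2],"turn": 0.955,"hand": 0},
    {"delta_pos": [-0.35,7.2,0.2],"turn": 0.955,"hand": 0},
    {"delta_pos": [-0.35,7.2,0.2],"turn": 0.955,"hand": 0}
  ]
}}

```text
clock: 18.65
eef_pos: [0.5205, -0.1971, 0.1183]
orientation: [-0.0, 0.039, 0.999, 0.0]
force: [-0.4, 1.1, -0.2]
gripper_width: 0.09
```

Run:
```python
from h import *
feel()
```

```text
t 19.0 M 0.201 +- 0.010 tz 0.297 F [0.296 1.353 0.863] yaw -0.079 r 0.071 ang -0.084 z 0.1184
```

Emit:
{"fn": "carry_out", "kwargs": {
  "series": [
    {"delta_pos": [-0.1,3.5,0.1],"turn": 0.48,"hand": 0},
    {"delta_pos": [-0.35,7.1,0.25],"turn": 0.955,"hand": 0},
    {"delta_pos": [-0.35,7.1,0.25],"turn": 0.955,"hand": 0},
    {"delta_pos": [-0.35,7.1,0.25],"turn": 0.955,"hand": 0},
    {"delta_pos": [-0.35,7.1,0.25],"turn": 0.955,"hand": 0},
    {"delta_pos": [-0.35,7.1,0.25],"turn": 0.955,"hand": 0},
    {"delta_pos": [-0.35,7.1,0.25],"turn": 0.955,"hand": 0},
    {"delta_pos": [-0.35,7.1,0.25],"turn": 0.955,"hand": 0}
  ]
}}

```text
clock: 19.85
eef_pos: [0.5214, -0.19, 0.1181]
orientation: [-0.0, 0.089, 0.996, 0.0]
force: [-0.3, 1.2, -1.0]
gripper_width: 0.086
```

Run:
```python
from h import *
feel(10)
```

```text
t 20.3 M 0.264 +- 0.014 tz 0.339 F [1.179 1.066 0.764] yaw -0.179 r 0.071 ang -0.184 z 0.1181
```

Emit:
{"fn": "carry_out", "kwargs": {
  "series": [
    {"delta_pos": [-0.1,3.5,0.1],"turn": 0.48,"hand": 0},
    {"delta_pos": [-0.35,7.1,0.25],"turn": 0.955,"hand": 0},
    {"delta_pos": [-0.35,7.1,0.25],"turn": 0.955,"hand": 0},
    {"delta_pos": [-0.35,7.1,0.25],"turn": 0.955,"hand": 0},
    {"delta_pos": [-0.35,7.1,0.25],"turn": 0.955,"hand": 0},
    {"delta_pos": [-0.35,7.1,0.25],"turn": 0.955,"hand": 0},
    {"delta_pos": [-0.35,7.1,0.25],"turn": 0.955,"hand": 0},
    {"delta_pos": [-0.35,7.1,0.25],"turn": 0.955,"hand": 0}
  ]
}}

```text
clock: 21.15
eef_pos: [0.523, -0.1831, 0.1178]
orientation: [-0.0, 0.139, 0.99, 0.0]
force: [-2.2, 1.4, 0.1]
gripper_width: 0.086
```

Run:
```python
from h import *
feel(10)
```

```text
t 21.6 M 0.252 +- 0.013 tz 0.342 F [2.456 1.285 0.702] yaw -0.279 r 0.071 ang -0.285 z 0.1178
```

Emit:
{"fn": "carry_out", "kwargs": {
  "series": [
    {"delta_pos": [-0.1,3.5,0.1],"turn": 0.48,"hand": 0},
    {"delta_pos": [-0.35,7.1,0.25],"turn": 0.955,"hand": 0},
    {"delta_pos": [-0.35,7.1,0.25],"turn": 0.955,"hand": 0},
    {"delta_pos": [-0.35,7.1,0.25],"turn": 0.955,"hand": 0},
    {"delta_pos": [-0.35,7.1,0.25],"turn": 0.955,"hand": 0},
    {"delta_pos": [-0.35,7.1,0.25],"turn": 0.955,"hand": 0},
    {"delta_pos": [-0.35,7.1,0.25],"turn": 0.955,"hand": 0},
    {"delta_pos": [-0.35,7.1,0.25],"turn": 0.955,"hand": 0}
  ]
}}

```text
clock: 22.45
eef_pos: [0.5253, -0.1763, 0.1176]
orientation: [-0.0, 0.188, 0.982, 0.0]
force: [-2.7, 2.9, -0.6]
gripper_width: 0.09
```

Run:
```python
from h import *
feel(10)
```

```text
t 22.9 M 0.214 +- 0.013 tz 0.353 F [3.656 1.985 0.689] yaw -0.379 r 0.071 ang -0.385 z 0.1176
```

Emit:
{"fn": "carry_out", "kwargs": {
  "series": [
    {"delta_pos": [-0.1,3.5,0.1],"turn": 0.48,"hand": 0},
    {"delta_pos": [-0.35,7.1,0.25],"turn": 0.955,"hand": 0},
    {"delta_pos": [-0.35,7.1,0.25],"turn": 0.955,"hand": 0},
    {"delta_pos": [-0.35,7.1,0.25],"turn": 0.955,"hand": 0},
    {"delta_pos": [-0.35,7.1,0.25],"turn": 0.955,"hand": 0},
    {"delta_pos": [-0.35,7.1,0.25],"turn": 0.955,"hand": 0},
    {"delta_pos": [-0.35,7.1,0.25],"turn": 0.955,"hand": 0},
    {"delta_pos": [-0.35,7.1,0.25],"turn": 0.955,"hand": 0}
  ]
}}

```text
clock: 23.75
eef_pos: [0.5281, -0.1699, 0.1173]
orientation: [-0.0, 0.237, 0.972, 0.0]
force: [-3.8, 4.1, -0.1]
gripper_width: 0.088
```

Run:
```python
from h import *
feel(10)
```

```text
t 24.2 M 0.269 +- 0.016 tz 0.371 F [ 4.995  1.456 -0.118] yaw -0.479 r 0.071 ang -0.485 z 0.1173
```

Emit:
{"fn": "carry_out", "kwargs": {
  "series": [
    {"delta_pos": [0.1,3.5,0.1],"turn": 0.48,"hand": 0},
    {"delta_pos": [0.3,7.1,0.25],"turn": 0.955,"hand": 0},
    {"delta_pos": [0.3,7.1,0.25],"turn": 0.955,"hand": 0},
    {"delta_pos": [0.3,7.1,0.25],"turn": 0.955,"hand": 0},
    {"delta_pos": [0.3,7.1,0.25],"turn": 0.955,"hand": 0},
    {"delta_pos": [0.3,7.1,0.25],"turn": 0.955,"hand": 0},
    {"delta_pos": [0.3,7.1,0.25],"turn": 0.955,"hand": 0},
    {"delta_pos": [0.3,7.1,0.25],"turn": 0.955,"hand": 0}
  ]
}}

```text
clock: 25.05
eef_pos: [0.5314, -0.1635, 0.1172]
orientation: [0.0, 0.285, 0.958, 0.0]
force: [-3.2, 3.2, 0.5]
gripper_width: 0.087
```

Run:
```python
from h import *
feel(12)
```

```text
t 25.6 M 0.291 +- 0.017 tz 0.389 F [ 4.07   1.387 -0.023] yaw -0.579 r 0.071 ang -0.586 z 0.1171
```

Emit:
{"fn": "carry_out", "kwargs": {
  "series": [
    {"delta_pos": [0.1,3.5,0.1],"turn": 0.48,"hand": 0},
    {"delta_pos": [0.3,7.1,0.25],"turn": 0.955,"hand": 0},
    {"delta_pos": [0.3,7.1,0.25],"turn": 0.955,"hand": 0},
    {"delta_pos": [0.3,7.1,0.25],"turn": 0.955,"hand": 0},
    {"delta_pos": [0.3,7.1,0.25],"turn": 0.955,"hand": 0},
    {"delta_pos": [0.3,7.1,0.25],"turn": 0.955,"hand": 0},
    {"delta_pos": [0.3,7.1,0.25],"turn": 0.955,"hand": 0},
    {"delta_pos": [0.3,7.1,0.25],"turn": 0.955,"hand": 0}
  ]
}}

```text
clock: 26.45
eef_pos: [0.5353, -0.1574, 0.117]
orientation: [0.0, 0.333, 0.943, 0.0]
force: [-1.9, 3.0, -0.9]
gripper_width: 0.088
```

Run:
```python
from h import *
feel(14)
```

```text
t 27.1 M 0.336 +- 0.009 tz 0.416 F [2.027 1.131 0.254] yaw -0.679 r 0.072 ang -0.685 z 0.117
```

The climb fits a bite at yaw ≈ −0.40, with a free torque of about 0.235. I'm about 0.28 rad past it. One last step of 0.06 rad gets to about 1.5×.

Emit:
{"fn": "carry_out", "kwargs": {
  "series": [
    {"delta_pos": [0.1,2.1,0.1],"turn": 0.29,"hand": 0},
    {"delta_pos": [0.2,4.3,0.15],"turn": 0.57,"hand": 0},
    {"delta_pos": [0.2,4.3,0.15],"turn": 0.57,"hand": 0},
    {"delta_pos": [0.2,4.3,0.15],"turn": 0.57,"hand": 0},
    {"delta_pos": [0.2,4.3,0.15],"turn": 0.57,"hand": 0},
    {"delta_pos": [0.2,4.3,0.15],"turn": 0.57,"hand": 0},
    {"delta_pos": [0.2,4.3,0.15],"turn": 0.57,"hand": 0},
    {"delta_pos": [0.2,4.3,0.15],"turn": 0.57,"hand": 0}
  ]
}}

```text
clock: 27.95
eef_pos: [0.5377, -0.154, 0.1168]
orientation: [0.0, 0.361, 0.933, 0.0]
force: [0.6, 1.4, 0.9]
gripper_width: 0.091
```

Run:
```python
from h import *
feel(14)
```

```text
t 28.6 M 0.375 +- 0.010 tz 0.437 F [ 0.308  0.864 -0.168] yaw -0.738 r 0.072 ang -0.744 z 0.1168
```

Torque is 0.375 N m, about 1.5–1.6× free running: stop here. Ease back 0.15 rad within the slot's play to unload the bar, then draw it out.

Emit:
{"fn": "carry_out", "kwargs": {
  "series": [
    {"delta_pos": [-0.1,-3.5,0],"turn": -0.48,"hand": 0},
    {"delta_pos": [-0.35,-7,0],"turn": -0.96,"hand": 0},
    {"delta_pos": [-0.8,-10.5,0],"turn": -1.43,"hand": 0},
    {"delta_pos": [-0.8,-10.5,0],"turn": -1.43,"hand": 0},
    {"delta_pos": [-0.8,-10.5,0],"turn": -1.43,"hand": 0},
    {"delta_pos": [-0.8,-10.5,0],"turn": -1.43,"hand": 0},
    {"delta_pos": [-0.8,-10.5,0],"turn": -1.43,"hand": 0},
    {"delta_pos": [-0.8,-10.5,0],"turn": -1.43,"hand": 0}
  ]
}}

```text
clock: 29.45
eef_pos: [0.5314, -0.162, 0.1167]
orientation: [0.0, 0.29, 0.957, 0.0]
force: [2.5, 2.9, -0.8]
gripper_width: 0.09
```

Run:
```python
from h import *
feel(6)
```

```text
t 29.7 M 0.040 +- 0.019 tz 0.282 F [-0.587  3.338  0.178] yaw -0.589 r 0.072 ang -0.601 z 0.1168
```

Emit:
{"fn": "carry_out", "kwargs": {
  "series": [
    {"delta_pos": [0,1,0],"turn": 0,"hand": 0},
    {"delta_pos": [6,1,0],"turn": 0,"hand": 0},
    {"delta_pos": [14,1,0],"turn": 0,"hand": 0},
    {"delta_pos": [24,1,0],"turn": 0,"hand": 0},
    {"delta_pos": [36,1,0],"turn": 0,"hand": 0},
    {"delta_pos": [50,1,0],"turn": 0,"hand": 0},
    {"delta_pos": [66,1,0],"turn": 0,"hand": 0},
    {"delta_pos": [82,1,0],"turn": 0,"hand": 0}
  ]
}}

```text
clock: 30.55
eef_pos: [0.4596, -0.1153, 0.1159]
orientation: [-0.003, 0.291, 0.957, -0.001]
force: [-0.2, 0.7, -1.5]
gripper_width: 0.091
```

Run:
```python
from h import *
st();go([.478,-.355,.15],-.264)
```

```text
t 30.55 eef [ 0.4596 -0.1153  0.1159] Ftool [0.57 0.46 1.47] tau [0.033 0.022 0.042] w 7.8 M -0.03 r 0.158 yaw -0.5901
mm [-148.5 -189.1  -34.3] turn -3.114 tilt [-5.3e-03  4.0e-04 -1.0e+00] yaw -0.5901 clock 30.55
```

Emit:
{"fn": "carry_out", "kwargs": {
  "series": [
    {"delta_pos": [10,0,-25],"turn": 0,"hand": 0},
    {"delta_pos": [10,0,-55],"turn": 0,"hand": 0},
    {"delta_pos": [-10,-25,-65],"turn": -0.5,"hand": 0},
    {"delta_pos": [-40,-60,-65],"turn": -1.1,"hand": 0},
    {"delta_pos": [-75,-95,-65],"turn": -1.8,"hand": 0},
    {"delta_pos": [-105,-130,-65],"turn": -2.5,"hand": 0},
    {"delta_pos": [-130,-163,-60],"turn": -3.1,"hand": 0},
    {"delta_pos": [-148,-189,-50],"turn": -3.1,"hand": 0}
  ]
}}

```text
clock: 31.35
eef_pos: [0.4796, -0.3562, 0.1662]
orientation: [-0.002, 0.132, 0.991, 0.001]
force: [0.5, 0.5, -1.1]
gripper_width: 0.093
```

Run:
```python
from h import *
st();go([.478,-.355,.002],-.264)
```

```text
t 31.35 eef [ 0.4796 -0.3562  0.1662] Ftool [-0.33  0.62  1.1 ] tau [ 0.048 -0.058  0.005] w 7.96 M 0.021 r 0.1894 yaw -0.265
mm [  1.3   0.6 164.2] turn -0.01 tilt [-0.0028  0.0016 -1.    ] yaw -0.265 clock 31.35
```

Emit:
{"fn": "carry_out", "kwargs": {
  "series": [
    {"delta_pos": [0,0,35],"turn": 0,"hand": 0},
    {"delta_pos": [0,0,75],"turn": 0,"hand": 0},
    {"delta_pos": [0,0,115],"turn": 0,"hand": 0},
    {"delta_pos": [0,0,145],"turn": 0,"hand": 0},
    {"delta_pos": [0,0,161],"turn": 0,"hand": 0},
    {"delta_pos": [0,0,168],"turn": 0,"hand": 0},
    {"delta_pos": [0,0,170],"turn": 0,"hand": 0},
    {"delta_pos": [0,0,170],"turn": 0,"hand": 0}
  ]
}}

```text
clock: 32.15
eef_pos: [0.4814, -0.3549, -0.0027]
orientation: [-0.0, 0.132, 0.991, 0.0]
force: [0.6, 0.2, -1.4]
gripper_width: 0.09
```

Run:
```python
from h import *
st()
```

```text
t 32.15 eef [ 0.4814 -0.3549 -0.0027] Ftool [-0.48  0.39  1.41] tau [-0.015  0.03  -0.025] w 7.67 M 0.034 r 0.1873 yaw -0.2641
```

Emit:
{"fn": "carry_out", "kwargs": {
  "series": [
    {"delta_pos": [0,0,2],"turn": 0,"hand": 0},
    {"delta_pos": [0,0,4],"turn": 0,"hand": 0},
    {"delta_pos": [0,0,6],"turn": 0,"hand": 0},
    {"delta_pos": [0,0,7.5],"turn": 0,"hand": 0},
    {"delta_pos": [0,0,8.5],"turn": 0,"hand": 0},
    {"delta_pos": [0,0,9],"turn": 0,"hand": 0},
    {"delta_pos": [0,0,9],"turn": 0,"hand": 0},
    {"delta_pos": [0,0,9],"turn": 0,"hand": 0}
  ]
}}

```text
clock: 32.95
eef_pos: [0.4816, -0.3552, -0.0123]
orientation: [0.0, 0.132, 0.991, -0.0]
force: [0.8, -0.2, -0.9]
gripper_width: 0.088
```

Run:
```python
from h import *
st()
```

```text
t 32.95 eef [ 0.4816 -0.3552 -0.0123] Ftool [-0.85  0.02  0.89] tau [ 0.032  0.096 -0.037] w 7.51 M 0.112 r 0.1874 yaw -0.264
```

Close to the bench. Open moderately, then rise.

Emit:
{"fn": "carry_out", "kwargs": {
  "series": [
    {"delta_pos": [0,0,0.5],"turn": 0,"hand": 10},
    {"delta_pos": [0,0,0.5],"turn": 0,"hand": 18},
    {"delta_pos": [0,0,0.5],"turn": 0,"hand": 30},
    {"delta_pos": [0,0,0.5],"turn": 0,"hand": 40},
    {"delta_pos": [0,0,0.5],"turn": 0,"hand": 40},
    {"delta_pos": [0,0,-5],"turn": 0,"hand": 40},
    {"delta_pos": [0,0,-25],"turn": 0,"hand": 40},
    {"delta_pos": [0,0,-60],"turn": 0,"hand": 40}
  ]
}}

```text
clock: 33.75
eef_pos: [0.4798, -0.3543, 0.0463]
orientation: [-0.003, 0.132, 0.991, 0.001]
force: [0.6, -0.3, -0.5]
gripper_width: 0.47
```

Emit:
{"fn": "carry_out", "kwargs": {
  "series": [
    {"delta_pos": [0,0,-45],"turn": 0,"hand": 40},
    {"delta_pos": [15,-25,-85],"turn": 0,"hand": 40},
    {"delta_pos": [40,-60,-100],"turn": 0,"hand": 40},
    {"delta_pos": [65,-95,-100],"turn": 0,"hand": 40},
    {"delta_pos": [85,-130,-100],"turn": 0,"hand": 40},
    {"delta_pos": [100,-160,-100],"turn": 0,"hand": 40},
    {"delta_pos": [100,-160,-100],"turn": 0,"hand": 40},
    {"delta_pos": [100,-160,-100],"turn": 0,"hand": 40}
  ]
}}

```text
clock: 34.55
eef_pos: [0.3427, -0.4839, 0.148]
orientation: [0.0, 0.133, 0.991, -0.0]
force: [0.4, 0.3, 1.2]
gripper_width: 0.466
```

Run:
```python
from h import *
st()
t=np.ascontiguousarray(env.grab_frame("top")[:,:,::-1]);s=np.ascontiguousarray(env.grab_frame("side")[:,:,::-1])
c=np.zeros((600,800,3),np.uint8);c[:480,:400]=cv2.resize(t[100:280,250:400],(400,480),interpolation=2);c[:480,400:]=cv2.resize(s[190:310,230:330],(400,480),interpolation=2)
cv2.imwrite("pics/v4.png",c)
g=cv2.cvtColor(t,6);m=np.zeros_like(g);m[192:236,365:396]=(g[192:236,365:396]<85)*255
k=max(cv2.findContours(m,0,2)[0],key=cv2.contourArea);print(cv2.minAreaRect(k))
```

```text
t 34.55 eef [ 0.3427 -0.4839  0.148 ] Ftool [-0.34  0.39 -1.23] tau [ 0.036 -0.009  0.014] w 39.83 M 0.064 r 0.3749 yaw -0.2658
((369.9000244140625, 194.20001220703125), (1.7888542413711548, 5.813776969909668), 26.56505012512207)
```

View pics/v4.png

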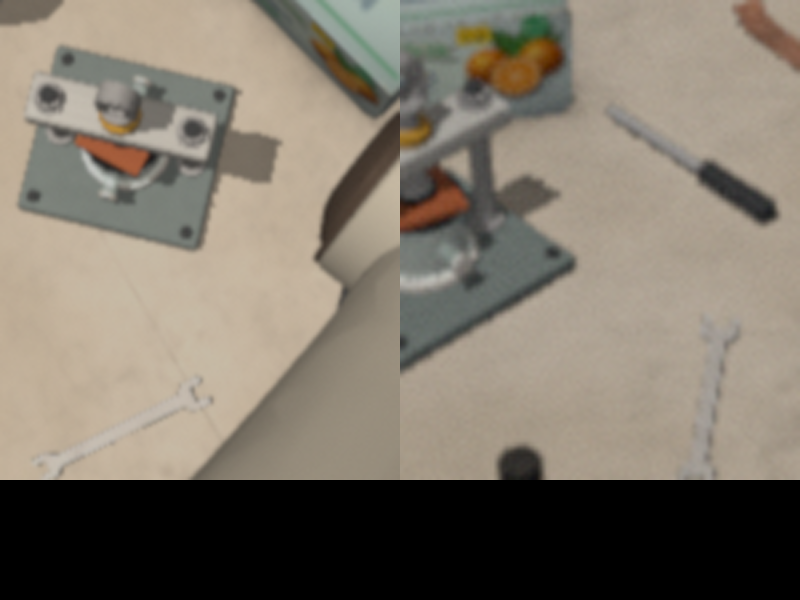

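The side view shows the bar flat on the bench with its tip at px (283,217) and grip at (314,238), about where it first lay. The clamp, spanner and strip are in place and the gripper is clear.

Run:
```python
from h import *
print([np.linalg.norm(onz("side",*p,.008)[:2]-A).round(3) for p in((283,217.5),(314.5,238))])
env.job_done()
```

```text
[np.float64(0.179), np.float64(0.191)]
the job is handed in; nothing more can be done
```

I clamped the coupon, drew the bar out, laid it back on the bench, and handed the job in at about 34.6 s; no verdict is reported.

**Clamping:** The screw ran free at 0.20–0.26 N m and bit after roughly 0.4–0.5 rad of turning. I stopped about 0.34 rad past the bite at 0.375 N m, which is 1.5–1.6 times the free torque. From the stated torque slope that is about 50–55 N on the coupon. I could not read the clamping force directly.

**Last checks:** The side view shows the bar flat near where it first lay, with its tip 179 mm and its grip 191 mm from the screw's axis. The clamp looks unmoved, as do the parts of the spanner, vial and copper strip in the picture. The coupon looks in place too. The beaker was out of frame, but the arm never went near it. The gripper is open and away from everything.

**What failed or disagreed:**
- **Grasp:** The first two attempts closed on nothing. The real fingertips end about 17 mm short of the reported TCP, and my first move had also been cut short. After I corrected for this the bar was held.
- **Jaw opening:** It read about 8–9 mm on the 12 mm grip, and I did not find out why. The bar did not slip.
- **Last top-view check:** The final top-view check of the bar failed because the arm hid it, so its resting place is confirmed by the side camera only.

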